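Scale into the photo bench, then hold the lens up to the camera

ROBOT

A 6-joint arm with a two-finger parallel gripper is mounted at the origin on a cart in front of the work surface, level with it; the furniture and walls round the work are solid. World frame = base frame: x ahead of the robot, y to its left, z up, the work surface at z = 0. Lengths are in m, angles in rad, forces in N, time in s.
With the tool pointing down it reaches from about 0.225 to 0.875 m from the base axis. Payload 3.4 kg.
Tool frame: the origin (TCP) lies at the very end of the fingers, on their centre line; the grasp point (between the pads) lies 19 mm behind it; z points along the fingers, y is the line along which they close (so a half turn about z gives the same grasp; the last joint's range is limited). The gripper opens to 85 mm and grips with 20 to 120 N. Pads are 22 mm wide; open, the fingers measure 114 mm over their backs; the gripper's body (76 mm by 85 mm) begins 54 mm behind the grasp point. The pads swing forward as they close: fully open they stand 13 mm farther back than shut.
Start: joints at [1.218, 0.276, 1.505, -0, 1.361, -0.121], TCP at [0.132, 0.56, 0.231] pointing down, gripper open.
Joint ranges: [-2.89, 2.89], [-0.75, 2.08], [0.22, 2.7], [-1.18, 4.32], [0.11, 2.71], [-2.7, 2.7]. Speed limits (rad/s): [2.57, 2.57, 3.14, 3.14, 3.14, 3.14].

INTERFACE

Orientations are given as a unit quaternion [w, x, y, z].
In Python, from rig import manip gives the robot as it stands. The module is installed in compiled form; this text tells all that it offers.
- The arm moves only by the tool play_rows, never from a script. Its argument "motion" is a list of rows, each a list of 5 numbers: the shift along the tool's x, y, z in units of 40 mm (1.0 is 40 mm), then the turn about the tool's z in units of 10 degrees (1.0 is 10 degrees), then the finger opening in mm, from 0 to 85.4. A call has 1 to 5 rows; each row is the pose to reach, as a shift and turn from the pose commanded when the call began, along the tool's axes at that moment; what a row does not reach only later rows make up. A row lasts 1/8 s, in which the tool goes at most 62.5 mm and 10.7 degrees, less where a joint would pass 70% of its speed; a pose out of reach is approached as far as the arm can. A call with a gripper value outside its range is refused whole. The fingers move at their own pace and stop on an object; "newtons" is the grip in N (left out, the last holds). Time passes only in rows, so rows that repeat a pose let the fingers close. It gives the time, the measured TCP pose, the force, the opening and the grip force at its end, in the units of the state.
- manip.get_state(): the state, without advancing time (a new reading comes with each control period).
- manip.get_image(name): name is "side" or "top"; returns a dict with "img" (400x640x3 uint8, red, green, blue), "range_z" (400x640 float32, m along the optical axis (not along the pixel's ray), 0 where there is no reading), "fx", "fy", "cx", "cy" (pixels), "R" (3x3) and "t" (3): a world point X has camera coordinates R X + t. Camera axes: x right, y down, z forward; pixel columns grow to the right and rows downward; lengths in m; the calibration is good to about 2 mm. A picture is of the moment at which its call begins.
- manip.sign_off(): hands the job in; it is judged then, once.
The state is a dict: "clock": time; "qpos": joint angles; "qd": joint speeds; "effort": joint torques, N m; "position": TCP position; "ee_rot": TCP orientation; "contact_force": force on the tool from outside, world axes, zero at the start; "moment": the same for the moment, N m; "width": finger opening in m; "gripper_force": force on a finger pad.
Only numpy, scipy, OpenCV 4.12 (cv2) and the standard library are available. Lean on these libraries where they do the work, as an engineer would, in place of code of your own. Each camera call takes 0.05 s, during which the arm holds its last target. There are 200 camera calls.

TASK

We want a record shot of the lens that lies on its side in the wooden cradle: first take the 150 mm graduated scale bar out of the tool rack, slide it on edge, centred and fully home, into the slotted block of the photo bench and let go of it. Then pick the lens out of the cradle and hold it in the air straight above the middle of the scale, at the height of the bench camera's own lens, level and with its front glass square to the camera; finish while still holding it there, quite still. Leave the other two tools in the rack and the second lens that stands on the worktop where they are.

Things in the scene. Friction and masses are not known exactly. Their poses are not given: they have to be found in the camera images.
- photo_bench: Fixed photo bench: low grey base plate 285 x 104 mm (top at 12 mm; x = -45 to 240 mm) with a slotted aluminium block at one end and, facing it, an SLR camera on a short column (151 mm wide along y, front rim at x = 150, top at z = 179 mm). Origin: on the worktop under the block's middle; +x runs level along the line of sight, block to camera; +y along the slot, z up.
- slot (a point): Middle of the slot's floor, 20 mm above the worktop, axes as photo_bench. The slot runs right through the block along y: 60 mm long, 10.5 mm wide, 18 mm deep (block top at 38 mm, block 34.5 mm thick along x), with 4 mm 45-degree lead-ins along both upper edges.
- view (a point): Point on the camera's line of sight straight above the middle of the slot, 120 mm above the worktop (the height of the camera's lens), axes as photo_bench; the middle of the lens belongs here, its front towards +x.
- rack: Fixed wooden rack 134 x 74 mm, 26 mm high, for flat tools standing on edge in three parallel slots, 42 mm apart along its x, each 10 mm wide, 16 mm deep (floor 10 mm above the worktop), running right through along y. Origin: centre of its underside. Which tool stands in which slot varies.
- scale_bar: Loose steel bar with black graduations on both faces and a dark hanging hole near one end, the longest tool in the rack: 8 mm thick (x), 150 mm long (y), 36 mm high (z), about 0.16 kg, standing on its long edge. Origin: middle of its lower edge. Its upper 20 mm stand out of the rack; either way round is right.
- straightedge: Loose plain steel straightedge in the rack, 8 mm thick, 108 mm long, 32 mm high, with a thinner upper edge; leave it. Origin: middle of its lower edge, y along it.
- pin_spanner: Loose dark steel pin spanner in the rack, 8 mm thick, 124 mm long, 41 mm high over two upright pins near its ends; leave it. Origin: middle of its lower edge, y along it.
- cradle: Fixed dark wooden V cradle on a foot 70 x 64 x 8 mm, with cork-lined 45-degree sides up to 40 mm high and 25 mm either side of its middle. Origin: centre of its underside; x along the axis of the lens lying in it. The axis of the lens lies 55 mm above the worktop.
- work_lens: Loose black camera lens on its side in the cradle, 55 mm in diameter, 34 mm long, about 0.235 kg (varies). Origin: middle of its rear (mount) face; z is the lens axis, out of the front glass (front rim at z = 34 mm), level along the cradle's +x at the start. Its widest band (55 mm) runs from z = 14 to 25 mm, the rest is 52 mm; grip across the band.
- lens_mid (a point): Point on the lens axis in the middle of the widest band, 19.5 mm from the rear face, axes as work_lens; the place to grip.
- second_lens: Another, larger black camera lens, 64 mm in diameter and 40 mm high, standing upright on the worktop; leave it. Origin: centre of its underside.
- camera_lens (a point): Middle of the front rim of the bench camera's own lens, 150 mm from the slot's middle along photo_bench +x and 120 mm above the worktop, axes as photo_bench.
There are look-alikes about, which are no part of the job. Leave any blue look-alike of the work_lens alone.

How it is judged:
By the outcome, as a careful person would: the job done as asked, in the order asked, and still so for the second after the job is handed in, while the arm keeps its last pose, push and grip.
It also fails if it takes over 64 s, if anything falls off the work surface, if the arm or the gripper's body presses on something with over 40 N, if the wrist force passes 120 N, or if a joint passes its speed limit or range.

## Working session

There is one attempt and no reset: what is moved stays moved. The work goes in short steps, Python scripts to look and compute and a tool call to move; the robot and the scene stay as the last step left them, time stands still between calls to the robot, and variables do not carry over. Pictures are saved under pics/ and viewed, at most 10 in all, crops included, and the job is handed in when it is done.

Besides the shell and the picture viewer there is one more tool, called after "Call:" in YAML: its name, and indented under it one key for each argument. play_rows: Moves the arm, as the interface text tells. Its arguments: {"type":"object","properties":{"motion":{"type":"array","items":{"type":"array","items":{"type":"number"}}},"newtons":{"type":"number"}},"required":["motion"]}

```bash
mkdir -p pics; ls; python3 - <<'E'
from rig import manip
import cv2,numpy as np
s=manip.get_state(); print(s)
for n in("side","top"):
    d=manip.get_image(n); cv2.imwrite(f"pics/{n}0.png",d["img"][:,:,::-1]); np.savez(f"{n}0.npz",**d)
    print(n,d["fx"],d["fy"],d["cx"],d["cy"],d["R"],d["t"])
E
```

```text
pics
{'clock': 0.0, 'qpos': array([ 1.21802044e+00,  2.76577998e-01,  1.50614227e+00, -1.70485880e-05,
        1.36066982e+00, -1.20995720e-01]), 'qd': array([ 6.60383202e-04,  7.98107906e-04, -2.25280339e-03, -9.74210297e-04,
        7.93715449e-05,  8.81860627e-04]), 'effort': array([ 1.17268151e-03, -4.16775942e+01, -2.45797867e+01, -2.74783397e-04,
        1.11589683e-02, -8.48884909e-07]), 'position': array([0.13190968, 0.55912579, 0.23044575]), 'ee_rot': array([-2.02806237e-04,  1.15629029e-01,  9.93292062e-01, -8.75578642e-04]), 'contact_force': array([-0.13299665, -0.02431512, -0.36580035]), 'moment': array([0.01940602, 0.03381403, 0.02179803]), 'gripper_force': 0.0, 'width': 0.08559520138126071}
side 506.3345796974597 506.3345796974597 314.47956315456213 204.29737853938866 [[ 0.99922197 -0.03667067 -0.01451633]
 [-0.0320242  -0.53956415 -0.84133523]
 [ 0.02301983  0.84114552 -0.5403187 ]] [-0.51445201  0.08168638  1.36773771]
top 403.06084577427947 403.06084577427947 321.13182610565605 202.7291808953629 [[ 0.00496924 -0.99998334  0.00293648]
 [-0.98456943 -0.00540627 -0.17491088]
 [ 0.17492385 -0.00202199 -0.98457989]] [-0.01341756  0.53689905  1.32962838]
```

View pics/side0.png

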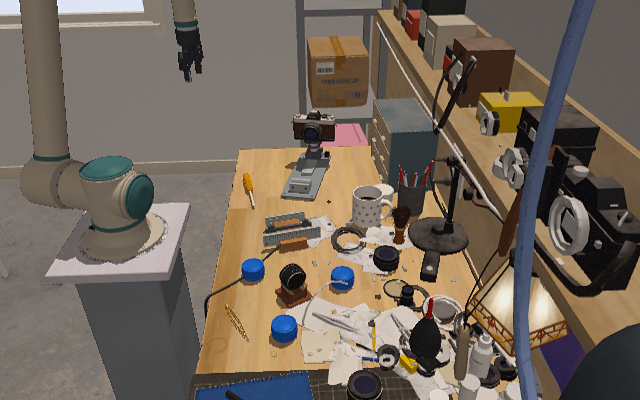

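View pics/top0.png

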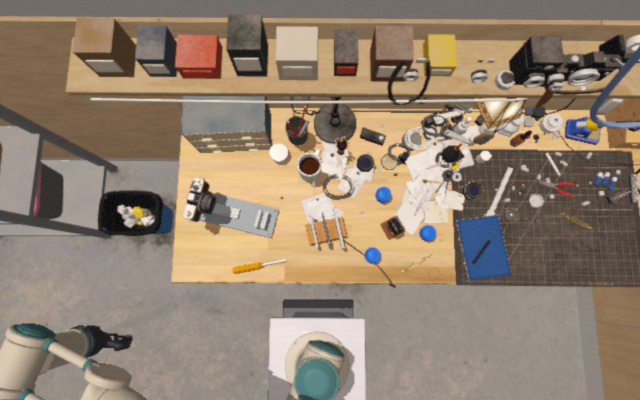

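Side view: the bench is at (310,170), rack (290,230), work lens in the cradle (292,280), blue look-alikes (252,270), (342,277) and (284,328), and candidate second lens (386,258). Top view: bench (235,212), rack (326,230), cradle (393,228). I'll enlarge both areas.

```bash
python3 - <<'E'
import cv2,numpy as np
a=cv2.imread("pics/top0.png")[170:260,180:420]; b=cv2.imread("pics/side0.png")[105:310,235:410]
cv2.imwrite("pics/topc.png",cv2.resize(a,None,fx=3.3333,fy=3.3333,interpolation=2))
cv2.imwrite("pics/sidec.png",cv2.resize(b[95:],None,fx=4.5,fy=4.5,interpolation=2))
E
```

```text
(no output)
```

View pics/topc.png

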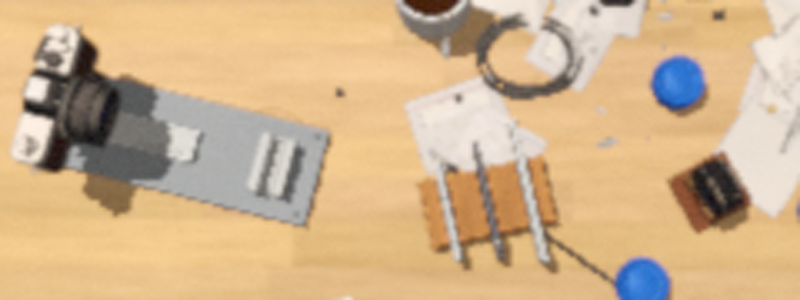

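View pics/sidec.png

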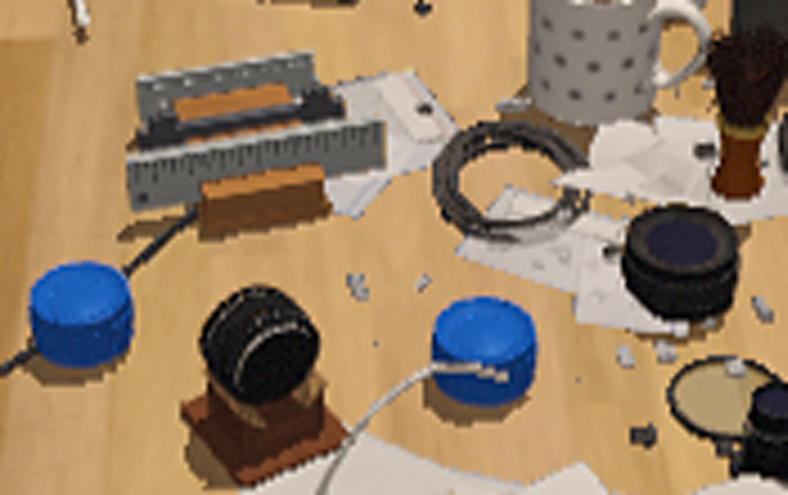

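The graduated, longest bar with the hanging hole is the tool nearest the side camera (side (285,233), top (340,228)). It is the scale bar: the middle tool has pins (spanner) and the far one is plain and short. The only black lens in a cradle is at side (292,278), the second lens stands at (386,258), and the blue ones are look-alikes. Next I measure with the calibration.

```bash
cat > h.py <<'E'
import numpy as np,cv2
def cloud(d):
    v,u=np.mgrid[0:400,0:640]; z=d["range_z"].astype(float)
    p=np.stack([(u-d["cx"])/d["fx"]*z,(v-d["cy"])/d["fy"]*z,z],-1)
    X=(p-d["t"])@d["R"]; X[z<=0]=np.nan; return X
def pix(d,X):
    c=np.asarray(X)@d["R"].T+d["t"]; return c[...,:2]/c[...,2:]*[d["fx"],d["fy"]]+[d["cx"],d["cy"]]
def rect(P):
    (c,s,a)=cv2.minAreaRect((P[:,:2]*1000).astype(np.float32)); return np.round(c,1),np.round(s,1),round(a,1)
def pca(P):
    m=P.mean(0); w,V=np.linalg.eigh(np.cov((P-m)[:,:2].T)); a=V[:,1]; t=(P-m)[:,:2]@a
    return np.round(m*1e3,1),round(np.degrees(np.arctan2(a[1],a[0])),1),np.round([t.min()*1e3,t.max()*1e3],1)
E
python3 - <<'E'
from h import *
D={n:np.load(n+"0.npz") for n in("side","top")}
C={n:cloud(D[n]) for n in D}
def box(n,u0,u1,v0,v1):
    A=C[n][v0:v1,u0:u1].reshape(-1,3); I=D[n]["img"][v0:v1,u0:u1].reshape(-1,3).astype(int); k=~np.isnan(A[:,0]); return A[k],I[k]
np.set_printoptions(suppress=True)
for n,b in(("top",(290,360,200,260)),("side",(255,335,205,255))):
    A,I=box(n,*b); print(n,"table z",np.round(1e3*np.percentile(A[:,2],[2,10,50,90,98]),1))
    # rack wood: height 20-30 brownish
    k=(A[:,2]>.018)&(A[:,2]<.031)&(I[:,0]-I[:,2]>50); print(" rack",k.sum(),rect(A[k]),np.median(A[k,2]))
    k=(A[:,2]>.033)&(A[:,2]<.06); T=A[k]; print(" tools",k.sum())
    lab=np.zeros(len(T),int); 
    # cluster
    g=(T[:,None,:2]-T[None,:,:2]); adj=(g**2).sum(-1)<.009**2
    from scipy.sparse.csgraph import connected_components as cc
    m,l=cc(adj)
    for i in range(m):
        if (l==i).sum()>8: print("  ",(l==i).sum(),pca(T[l==i]),T[l==i,2].max())
for n,b in(("top",(180,285,175,245)),("side",(275,335,105,205))):
    A,I=box(n,*b); k=(A[:,2]>.007)&(A[:,2]<.017); print(n," plate",k.sum(),rect(A[k]),pca(A[k]))
    k=(A[:,2]>.03)&(A[:,2]<.044);print("blk",k.sum(),rect(A[k]),pca(A[k]),np.median(A[k,2]))
for n,b in(("top",(380,407,212,242)),("side",(270,315,255,312))):
    A,I=box(n,*b); k=(A[:,2]>.05); print(n,"lens",k.sum(),rect(A[k]),pca(A[k]),A[k,2].max())
    k=(A[:,2]>.004)&(A[:,2]<.012);print("foot",k.sum(),rect(A[k]),pca(A[k]))
t=D["top"]["img"][170:260,290:410,::-1];s=D["side"]["img"][250:310,260:330,::-1]
a=cv2.resize(s,(560,480),interpolation=2);b=cv2.resize(D["top"]["img"][210:245,378:410,::-1],(220,240),interpolation=2)
o=np.zeros((480,790,3),np.uint8);o[:,:560]=a;o[:240,565:785]=b;
b2=cv2.resize(D["top"]["img"][205:235,245:280,::-1],(220,190),interpolation=2);o[250:440,565:785]=b2
cv2.imwrite("pics/lens.png",o)
E
```

```text
top table z [-5.2 -2.7  2.6 28.1 45.1]
 rack 529 (array([447.6, -28.2]), array([ 70.3, 127.9]), 12.7) 0.025644106142252737
 tools 265
   120 (array([455.9, -68.6,  45.3]), np.float64(-167.1), array([-75.7,  74.2])) 0.05261327942229777
   69 (array([447.3, -27.9,  38.3]), np.float64(-167.4), array([-60.9,  61.5])) 0.05342675991853022
   72 (array([438. ,  12.6,  39.7]), np.float64(-166.8), array([-53.,  53.])) 0.047835584334989155
side table z [-3.  -1.5  6.6 36.9 45.3]
 rack 331 (array([447.2, -41.5]), array([149.7, 111.3]), 13.9) 0.025341609707708077
 tools 611
   158 (array([435.9,   9.9,  38. ]), np.float64(-167.4), array([-53.6,  54.2])) 0.04548376029028695
   121 (array([443.5, -31.6,  37.2]), np.float64(-166.9), array([-62.8,  60.4])) 0.052363851472476304
   332 (array([454.3, -72.9,  41.5]), np.float64(-166.6), array([-76.1,  75. ])) 0.04939749873711168
top  plate 1474 (array([518.3, 295.8]), array([241.3, 356.3]), 0.3) (array([499. , 263.6,  12.2]), np.float64(78.6), array([-157.9,  223. ]))
blk 146 (array([507.2, 283.7]), array([225.2,  72.9]), 70.7) (array([486.7, 206.2,  3
[... 271 characters left out ...]
) (array([505. , 278.1,  36.7]), np.float64(72.7), array([-114.,  143.])) 0.03658089401792431
top lens 165 (array([ 459.5, -260.2]), array([53.9, 34.2]), 29.3) (array([ 458.3, -258.6,   74.2]), np.float64(-151.3), array([-27.2,  26.7])) 0.08670729295531072
foot 199 (array([ 461.8, -262. ]), array([ 92.2, 102.9]), 89.4) (array([ 465.2, -262.7,    7.4]), np.float64(135.7), array([-63.1,  71.9]))
side lens 468 (array([ 476.1, -298.4]), array([ 51.5, 124. ]), 28.5) (array([ 458.4, -276.5,   69.5]), np.float64(114.7), array([-90.8,  33.1])) 0.08676278305195101
foot 389 (array([ 457.1, -218.7]), array([198.4,  97.4]), 87.9) (array([ 464.8, -279.6,    7.1]), np.float64(87.2), array([-38.8, 159.5]))
```

View pics/lens.png

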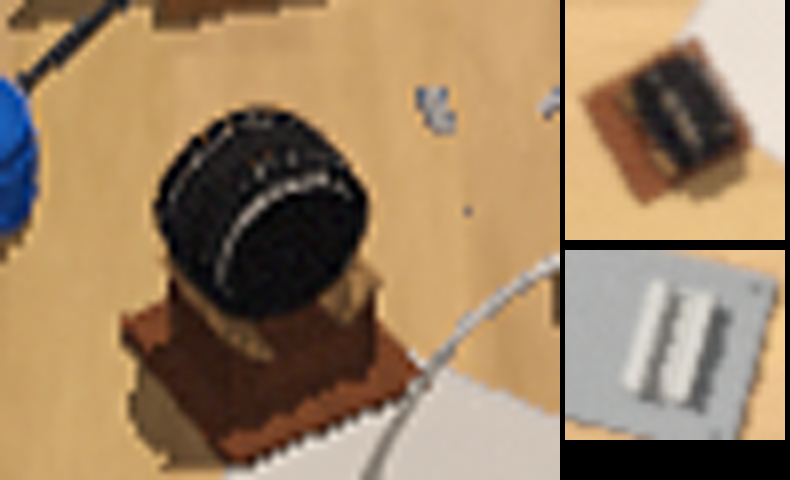

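The lens axis lies along about -61°/119°, and its dark face looks towards the side camera. I'll check which end is the front, and fit the bench more cleanly.

```bash
python3 - <<'E'
from h import *
np.set_printoptions(suppress=True,linewidth=150)
D={n:np.load(n+"0.npz") for n in("side","top")}
from scipy.sparse.csgraph import connected_components as cc
for n in D:
    X=cloud(D[n]).reshape(-1,3); I=D[n]["img"].reshape(-1,3).astype(int)
    k=(np.abs(X[:,0]-.5)<.15)&(X[:,1]>.1)&(X[:,1]<.5); X,I=X[k],I[k]
    gray=(I[:,0]-I[:,2]<25)
    P=X[gray&(X[:,2]>.006)&(X[:,2]<.017)]; m,l=cc(((P[:,None,:2]-P[None,:,:2])**2).sum(-1)<.009**2); b=np.bincount(l).argmax(); P=P[l==b]
    print(n,"plate",len(P),rect(P),pca(P))
    # long edges: in frame at angle, take extremes per bin along and fit lines
    for ang in(77,):
        c,s=np.cos(np.radians(ang)),np.sin(np.radians(ang)); u=P[:,:2]@[c,s]; w=P[:,:2]@[-s,c]
        bins=np.arange(u.min()+.01,u.max()-.01,.006)
        for f in(min,max):
            E=np.array([(q+.003,f(w[(u>=q)&(u<q+.006)])) for q in bins if ((u>=q)&(u<q+.006)).sum()>2])
            p=np.polyfit(E[:,0],E[:,1],1); r=E[:,1]-np.polyval(p,E[:,0]); g=abs(r)<.004; p=np.polyfit(E[g,0],E[g,1],1)
            print("  edge ang",round(ang+np.degrees(np.arctan(p[0])),2),"w at u=.3:",round(1e3*np.polyval(p,.3),1),g.sum())
        print("  u range",np.round(1e3*np.percentile(u,[0,.5,99.5,100]),1))
    k=(X[:,2]>.03)&(X[:,2]<.044)&(X[:,1]<.24); P=X[k]; m,l=cc(((P[:,None,:2]-P[None,:,:2])**2).sum(-1)<.012**2); b=np.bincount(l).argmax(); P=P[l==b]
    print(" blk",len(P),rect(P),pca(P),np.median(P[:,2]))
    P=P[P[:,2]>.034]; u=P[:,:2]@[c,s]; w=P[:,:2]@[-s,c]; print("  blk u hist",np.histogram(u*1e3,np.arange(int(u.min()*1e3),u.max()*1e3+3,3))); print("  w",np.round(1e3*np.sort(w)[[0,2,5,-6,-3,-1]],1))
# lens profile along -61 deg
a=np.radians(-61); c,s=np.cos(a),np.sin(a); o=np.array([.4595,-.2602])
for n in D:
    X=cloud(D[n]).reshape(-1,3); I=D[n]["img"].reshape(-1,3)
    u=(X[:,:2]-o)@[c,s]*1e3; w=(X[:,:2]-o)@[-s,c]*1e3
    k=(abs(w)<28)&(abs(u)<30)&(X[:,2]>.03); r=np.hypot(w[k],X[k,2]*1e3-55); 
    print(n); 
    for q in range(-26,28,3):
        g=(u[k]>=q)&(u[k]<q+3)
        if g.sum(): print(q,g.sum(),np.round(np.percentile(r[g],[10,50,90]),1),np.median(I[k][g],0))
E
```

```text
side plate 964 (array([502. , 284.6]), array([294.3, 105.6]), 76.5) (array([499.5, 258.7,  11.7]), np.float64(77.2), array([-121.4,  173.5]))
  edge ang 76.67 w at u=.3: -474.5 44
  edge ang 76.37 w at u=.3: -373.7 40
  u range [243.  247.  524.7 537.8]
 blk 157 (array([478.7, 193.1]), array([45.3, 61.1]), 78.1) (array([478.2, 190.2,  35.4]), np.float64(164.2), array([-30.9,  31.2])) 0.035565322861882825
  blk u hist (array([ 9, 12, 11,  9,  3,  3,  1,  1,  3, 13, 15,  7,  6,  7,  1,  1]), array([273., 276., 279., 282., 285., 288., 291., 294., 297., 300., 303., 306., 309., 312., 315., 318., 321.]))
  w [-453.5 -451.6 -450.4 -395.1 -393.4 -392.7]
top plate 1373 (array([500.7, 274.7]), array([257.1, 101. ]), 76.3) (array([494.9, 264. ,  12.3]), np.float64(79.3), array([-116.6,  141.9]))
  edge ang 77.14 w at u=.3: -474.8 15
  edge ang 76.3 w at u=.3: -375.6 40
  u range [252.2 253.7 505.  509.3]
 blk 135 (array([482. , 192.3]), array([37. , 59.5]), 74.5) (array([481.7, 192.8,  37.2]), np.float64(165.1), array([-30.1,  29.5])) 0.03736195441405822
  blk u hist (array([ 9, 14, 14, 14,  4,
[... 662 characters left out ...]
6.8] [18. 17. 18.]
16 142 [ 6.8 16.5 23.2] [16. 15. 16.]
19 17 [10.5 25.  31.6] [39. 31. 31.]
22 14 [23.7 26.9 29.8] [116.   82.5  49.5]
top
-20 6 [26.6 28.2 30.9] [120.   84.5  52.5]
-17 40 [ 9.8 24.1 28.6] [47. 37. 35.]
-14 28 [15.9 24.7 28. ] [48.  38.5 37.5]
-11 12 [25.3 26.8 29.7] [85.  73.  66.5]
-8 16 [24.1 26.7 29.4] [64. 57. 53.]
-5 11 [24.8 26.2 28.8] [45. 40. 43.]
-2 18 [23.9 26.3 29.3] [45.5 40.  39. ]
1 14 [24.2 26.7 27.9] [46.  40.5 39.5]
4 12 [24.  26.6 28.1] [43.5 40.5 38. ]
7 16 [23.6 25.6 26.9] [64.  56.  52.5]
10 12 [25.  26.3 29.1] [108.5  90.   79. ]
13 7 [20.4 22.6 25.8] [145. 125. 113.]
16 4 [18.6 20.6 21.2] [152.  127.5 112.5]
19 2 [27.1 27.8 28.6] [128.5  88.5  62. ]
```

Call:
play_rows:
  motion:
    - [-0.88, -1.03, 0, -0.5, 26]
    - [-1.76, -2.06, 0, -1, 26]
    - [-2.64, -3.1, 0, -1.5, 26]
    - [-3.53, -4.13, 0, -2, 26]
    - [-4.4, -5.16, 0, -2.63, 26]
  newtons: 40

```text
clock: 0.72
position: [0.2564, 0.3166, 0.2311]
ee_rot: [0.0, -0.115, 0.993, -0.0]
contact_force: [0.0, 0.7, 0.3]
width: 0.0261
gripper_force: 0.0
```

```bash
cat > go.py <<'E'
# go.py x y z(mm) yaw(deg of tool y): remaining shift in tool axes/units
import sys,numpy as np
from rig import manip
from scipy.spatial.transform import Rotation as Ro
def rem(x,y,z,yaw):
    s=manip.get_state(); q=s["ee_rot"]; R=Ro.from_quat([q[1],q[2],q[3],q[0]]).as_matrix()
    d=(np.array([x,y,z])/1e3-s["position"])@R/.04
    cur=np.degrees(np.arctan2(R[1,1],R[0,1])); dy=(yaw-cur+180)%360-180
    print("t",round(s["clock"],2),"pos",np.round(s["position"]*1e3,1),"yaw",round(cur,2),"tilt",np.round(R[:,2],4),"w",round(s["width"]*1e3,1),"F",np.round(s["contact_force"],1),"g",round(float(s["gripper_force"]),1),"q6",round(s["qpos"][5],2))
    print("   shift",np.round(d,2),"turn",round(-dy/10,2))
if __name__=="__main__": rem(*map(float,sys.argv[1:]))
E
python3 go.py 455 -68.8 130 103
```

```text
t 0.72 pos [256.4 316.6 231.1] yaw 103.26 tilt [ 3.e-04 -2.e-04 -1.e+00] w 26.1 F [0.  0.7 0.3] g 0.0 q6 -1.08
   shift [ -2.62 -10.52   2.53] turn 0.03
```

Call:
play_rows:
  motion:
    - [-0.33, -1.32, 0, 0, 26]
    - [-0.66, -2.64, 0, 0, 26]
    - [-0.98, -3.95, 0, 0, 26]
    - [-1.3, -5.26, 0, 0, 26]
    - [-1.63, -6.57, 0.3, 0, 26]

```text
clock: 1.35
position: [0.3798, 0.0754, 0.2198]
ee_rot: [0.001, -0.113, 0.994, 0.0]
contact_force: [0.5, 0.2, -0.2]
width: 0.0258
gripper_force: 0.0
```

Call:
play_rows:
  motion:
    - [-0.33, -1.32, 0.6, 0, 26]
    - [-0.66, -2.64, 1.2, 0, 26]
    - [-0.98, -3.9, 2, 0, 26]
    - [-0.98, -3.9, 2, 0, 26]

```text
clock: 1.85
position: [0.452, -0.0687, 0.1368]
ee_rot: [-0.002, -0.111, 0.994, 0.001]
contact_force: [-0.8, 0.5, -0.1]
width: 0.0258
gripper_force: 0.0
```

```bash
python3 go.py 455 -68.8 60 103; python3 - <<'E'
from rig import manip
import cv2,numpy as np
from h import *
s=manip.get_image("side");t=manip.get_image("top")
o=np.zeros((600,800,3),np.uint8)
b=s["img"][185:260,245:345,::-1]; o[:300,:400]=cv2.resize(b,(400,300),interpolation=2)
b=t["img"][195:255,290:370,::-1]; o[:300,400:]=cv2.resize(b,(400,300),interpolation=2)
b=s["img"][130:260,240:413,::-1]; o[300:,:400]=cv2.resize(b,(400,300),interpolation=2)
cv2.imwrite("pics/a1.png",o)
E
```

```text
t 1.85 pos [452.  -68.7 136.8] yaw 102.77 tilt [-4.3e-03  7.0e-04 -1.0e+00] w 25.8 F [-0.8  0.5 -0.1] g 0.0 q6 -2.1
   shift [-0.08 -0.02  1.92] turn -0.02
```

View pics/a1.png

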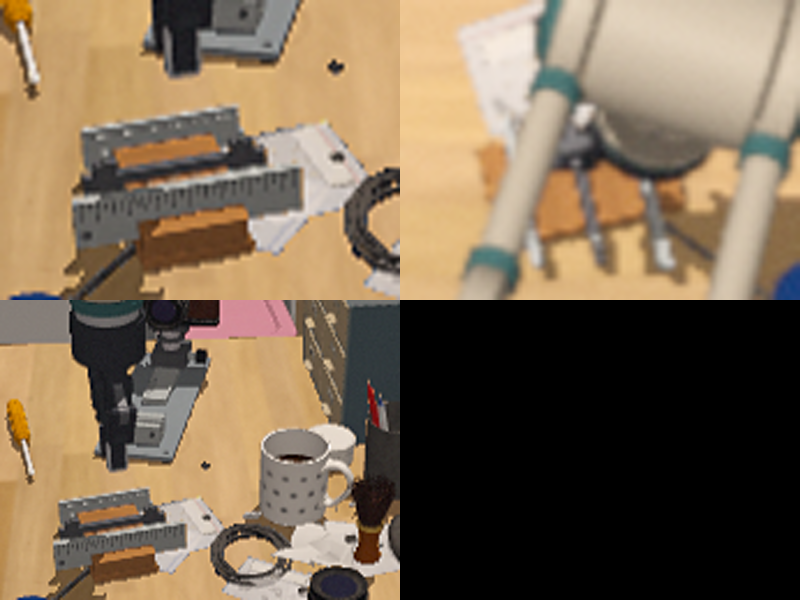

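The fingers hang over the bar's middle. I descend to TCP z = 30 mm, 4 mm above the rack.

Call:
play_rows:
  motion:
    - [-0.08, -0.02, 0.8, 0, 26]
    - [-0.08, -0.02, 1.6, 0, 26]
    - [-0.08, -0.02, 1.92, 0, 26]
    - [-0.08, -0.02, 1.92, 0, 26]

```text
clock: 2.45
position: [0.4549, -0.0653, 0.0626]
ee_rot: [-0.0, -0.114, 0.993, 0.0]
contact_force: [0.3, -0.9, 0.0]
width: 0.0261
gripper_force: 0.0
```

```bash
python3 go.py 455 -68.8 30 103; python3 - <<'E'
from rig import manip
import cv2,numpy as np
s=manip.get_image("side");b=s["img"][190:260,245:345,::-1]; cv2.imwrite("pics/a2.png",cv2.resize(b,(700,490),interpolation=2))
E
```

```text
t 2.45 pos [454.9 -65.3  62.6] yaw 103.09 tilt [-6.e-04  4.e-04 -1.e+00] w 26.1 F [ 0.3 -0.9  0. ] g 0.0 q6 -2.09
   shift [ 0.02 -0.09  0.82] turn 0.01
```

View pics/a2.png

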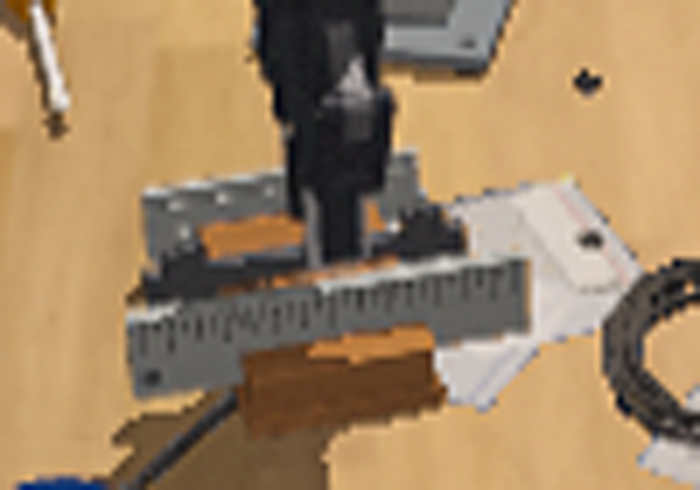

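```bash
for i in 1 2 ; do python3 go.py 455 -68.8 30 103; python3 -c "
from rig import manip;manip.get_image('side')"; done; python3 - <<'E'
from rig import manip
from h import *
s=manip.get_image("side"); X=cloud(s).reshape(-1,3)
# finger points: above bar top
for z0,z1 in((.06,.075),(.075,.09),(.09,.1)):
    k=(abs(X[:,0]-.455)<.05)&(abs(X[:,1]+.068)<.05)&(X[:,2]>z0)&(X[:,2]<z1); print(z0,k.sum(),np.round(X[k].mean(0)*1e3,1),np.round(np.percentile(X[k],[3,97],axis=0)*1e3,1))
E
```

```text
t 2.5 pos [455.7 -65.7  63.3] yaw 103.07 tilt [ 1.e-03 -1.e-04 -1.e+00] w 26.0 F [-0.4 -0.6  0.2] g 0.0 q6 -2.09
   shift [ 0.04 -0.07  0.83] turn 0.01
t 2.55 pos [456.2 -66.   63.6] yaw 103.06 tilt [ 2.2e-03 -5.0e-04 -1.0e+00] w 26.4 F [ 0.3 -0.1 -0.1] g 0.0 q6 -2.09
   shift [ 0.05 -0.06  0.84] turn 0.01
0.06 26 [454.7 -77.   68.8] [[441.1 -92.   62.9]
 [468.9 -53.3  73.8]]
0.075 61 [456.3 -83.3  81.9] [[441.5 -95.8  76. ]
 [469.4 -52.1  89.2]]
0.09 30 [455.8 -82.8  94.2] [[442.2 -94.6  90.4]
 [467.6 -54.6  98.9]]
```

Call:
play_rows:
  motion:
    - [0.04, -0.07, 0.4, 0, 26]
    - [0.04, -0.07, 0.8, 0, 26]
    - [0.04, -0.07, 0.83, 0, 26]
    - [0.04, -0.07, 0.83, 0, 26]

```text
clock: 3.15
position: [0.455, -0.0695, 0.03]
ee_rot: [0.001, -0.113, 0.994, -0.0]
contact_force: [-0.3, 0.1, 0.4]
width: 0.0261
gripper_force: 0.0
```

```bash
python3 go.py 455 -68.8 30 103; python3 - <<'E'
from rig import manip
import cv2,numpy as np
s=manip.get_image("side");b=s["img"][190:260,245:345,::-1]; cv2.imwrite("pics/a3.png",cv2.resize(b,(700,490),interpolation=2))
E
python3 go.py 455 -68.8 30 103
```

```text
t 3.15 pos [455.  -69.5  30. ] yaw 103.01 tilt [ 1.3e-03 -3.0e-04 -1.0e+00] w 26.1 F [-0.3  0.1  0.4] g 0.0 q6 -2.1
   shift [-0.    0.02 -0.  ] turn 0.0
t 3.2 pos [455.1 -69.5  30.1] yaw 103.02 tilt [ 1.6e-03 -4.0e-04 -1.0e+00] w 26.1 F [-0.1  0.3 -0.3] g 0.0 q6 -2.1
   shift [-0.    0.02  0.  ] turn 0.0
```

View pics/a3.png

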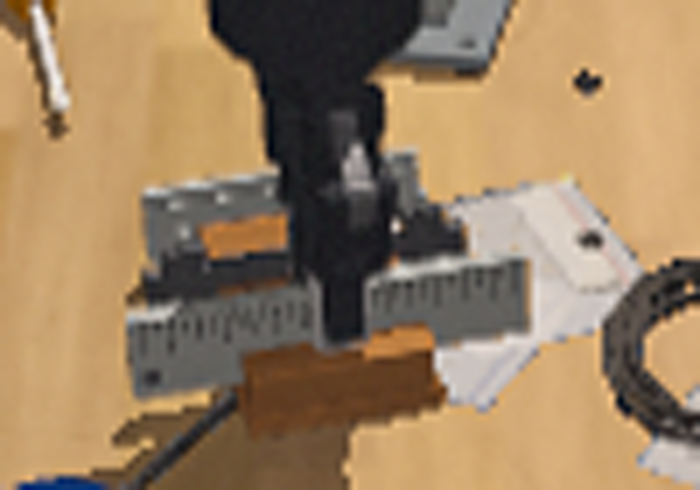

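The near finger stands in front of the bar near its middle (bar spans 127–530, finger at 340). Closing.

Call:
play_rows:
  motion:
    - [0, 0, 0, 0, 4]
    - [0, 0, 0, 0, 4]
    - [0, 0, 0, 0, 4]
    - [0, 0, 0, 0, 4]
    - [0, 0, 0, 0, 4]
  newtons: 60

```text
clock: 3.82
position: [0.455, -0.0694, 0.0301]
ee_rot: [0.001, -0.113, 0.994, -0.0]
contact_force: [-0.7, 0.6, 6.0]
width: 0.0064
gripper_force: 60.6
```

```bash
python3 go.py 455 -68.8 130 103
```

```text
t 3.83 pos [455.  -69.4  30.1] yaw 103.01 tilt [ 1.5e-03 -2.0e-04 -1.0e+00] w 6.4 F [-0.7  0.6  6. ] g 60.6 q6 -2.1
   shift [-0.01  0.01 -2.5 ] turn 0.0
```

Call:
play_rows:
  motion:
    - [0, 0, -0.4, 0, 4]
    - [0, 0, -1, 0, 4]
    - [0, 0, -1.8, 0, 4]
    - [0, 0, -2.5, 0, 4]
    - [0, 0, -2.5, 0, 4]

```text
clock: 4.45
position: [0.4559, -0.0698, 0.1309]
ee_rot: [0.002, -0.113, 0.994, -0.001]
contact_force: [-0.5, 0.1, -2.2]
width: 0.0065
gripper_force: 59.7
```

```bash
python3 go.py 480.4 192.9 130 76.5; python3 - <<'E'
from rig import manip
from h import *
np.set_printoptions(suppress=True)
for n in("side","top"):
    s=manip.get_image(n); X=cloud(s).reshape(-1,3); I=s["img"].reshape(-1,3).astype(int)
    for zr in((.105,.15),(.03,.06)):
        k=(abs(X[:,0]-.455)<.1)&(abs(X[:,1]+.069)<.05)&(X[:,2]>zr[0])&(X[:,2]<zr[1]); print(n,zr,k.sum(),[np.round(np.percentile(X[k,i],[1,50,99])*1e3,1) for i in range(3)] if k.sum() else "")
    cv2.imwrite(f"pics/b_{n}.png",s["img"][:,:,::-1])
b=cv2.imread("pics/b_side.png")[180:260,240:340]; cv2.imwrite("pics/b1.png",cv2.resize(b,(700,560),interpolation=2))
E
```

```text
t 4.45 pos [455.9 -69.8 130.9] yaw 103.02 tilt [ 0.0046 -0.0014 -1.    ] w 6.5 F [-0.5  0.1 -2.2] g 59.7 q6 -2.1
   shift [-2.08  6.26  0.02] turn 2.65
side (0.105, 0.15) 806 [array([383.5, 453.5, 528.4]), array([-92.3, -75.7, -54.2]), array([111.3, 131.3, 148.7])]
side (0.03, 0.06) 157 [array([385.7, 439. , 502.7]), array([-47.1, -33.1, -19.7]), array([30.2, 34.1, 50.3])]
top (0.105, 0.15) 54 [array([383.1, 406.6, 431.3]), array([-88.4, -79.3, -70.9]), array([113.7, 144.9, 149.6])]
top (0.03, 0.06) 58 [array([387.5, 424.3, 465.4]), array([-64.8, -36.1, -22.7]), array([30.2, 34.6, 49.1])]
```

View pics/b1.png

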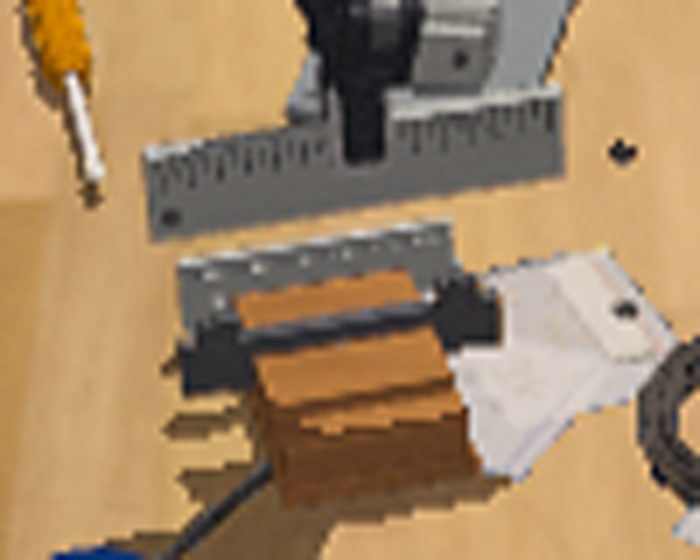

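The bar is held near its middle (bar 145–565, finger 363) and the other two tools are undisturbed. Over to the slot.

Call:
play_rows:
  motion:
    - [-0.35, 1.05, -0.2, 0.53, 4]
    - [-0.7, 2.1, -0.2, 1.06, 4]
    - [-1.05, 3.15, -0.2, 1.6, 4]
    - [-1.4, 4.2, -0.2, 2.1, 4]
    - [-1.75, 5.25, -0.2, 2.65, 4]

```text
clock: 5.18
position: [0.4741, 0.1522, 0.1354]
ee_rot: [-0.002, 0.119, 0.993, -0.001]
contact_force: [-0.0, 0.6, -1.3]
width: 0.0062
gripper_force: 59.7
```

```bash
python3 go.py 480.4 192.9 100 76.5
```

```text
t 5.17 pos [474.1 152.2 135.4] yaw 76.34 tilt [-3.4e-03 -7.0e-04 -1.0e+00] w 6.2 F [-0.   0.6 -1.3] g 59.7 q6 -1.16
   shift [0.08 1.03 0.88] turn -0.02
```

Call:
play_rows:
  motion:
    - [0.08, 0.5, 0.4, 0, 4]
    - [0.08, 1.03, 0.9, 0, 4]
    - [0.08, 1.03, 1.3, 0, 4]
    - [0.08, 1.03, 1.3, 0, 4]
    - [0.08, 1.03, 1.3, 0, 4]

```text
clock: 5.8
position: [0.4815, 0.1916, 0.0848]
ee_rot: [-0.001, 0.117, 0.993, -0.0]
contact_force: [0.4, -1.0, -1.7]
width: 0.0064
gripper_force: 59.7
```

```bash
cat > rel.py <<'E'
from rig import manip
from h import *
import sys
np.set_printoptions(suppress=True,linewidth=150)
zb0,zb1=map(float,sys.argv[1:3])  # bar height band (mm) free of block
th=np.radians(76.5); c,s=np.cos(th),np.sin(th); o=np.array([.4804,.1929])
for n in("side","top"):
    d=manip.get_image(n); np.savez(n+"_r.npz",**d); X=cloud(d).reshape(-1,3); I=d["img"].reshape(-1,3).astype(int)
    P=X[:,:2]-o; u=P@[c,s]*1e3; w=P@[-s,c]*1e3; z=X[:,2]*1e3
    k=(abs(w)<90)&(abs(u)<20)&(z>zb0)&(z<zb1)&(I.mean(1)>60)   # not black finger
    if k.sum()>10:
        w_=w[k];u_=u[k]; far=abs(w_)>25
        p=np.polyfit(w_[far],u_[far],1) if far.sum()>10 else [0,0]
        print(n,"bar n",k.sum(),"u med",round(np.median(u_),1),"w ends",np.round(np.percentile(w_,[1,99]),1),"slope deg",round(np.degrees(p[0]),2),"z",np.round(np.percentile(z[k],[1,99]),1))
    k=(abs(w)<32)&(abs(u)<26)&(z>34.5)&(z<42)&(I.mean(1)>60)
    if k.sum(): print(n,"blk top",k.sum(),"u",np.round(np.percentile(u[k],[2,25,50,75,98]),1),"w",np.round(np.percentile(w[k],[1,99]),1),np.histogram(u[k],np.arange(-24,25,3))[0])
E
python3 go.py 480.4 192.9 40 76.5; python3 rel.py 57 95;python3 go.py 480.4 192.9 40 76.5
```

```text
t 5.8 pos [481.5 191.6  84.8] yaw 76.51 tilt [-1.1e-03 -3.0e-04 -1.0e+00] w 6.4 F [ 0.4 -1.  -1.7] g 59.7 q6 -1.09
   shift [0.03 0.03 1.12] turn 0.0
side bar n 427 u med -5.6 w ends [-75.6  72.4] slope deg -0.36 z [63.8 94.7]
side blk top 96 u [-21.4 -15.3   3.3   9.9  16.2] w [-29.2  31. ] [ 5  8 13 10  3  1  0  2  6  7 15  8 12  6  0  0]
top bar n 29 u med -4.2 w ends [-75.7  70.7] slope deg 0.28 z [65.3 94. ]
top blk top 5 u [-17.1 -16.4  15.5  16.4  17.2] w [ 2.2 24.5] [0 0 2 0 0 0 0 0 0 0 0 0 0 3 0 0]
t 5.9 pos [482.1 191.7  85.6] yaw 76.49 tilt [ 7.e-04  2.e-04 -1.e+00] w 6.3 F [ 0.1 -0.7 -1.3] g 59.7 q6 -1.09
   shift [0.05 0.02 1.14] turn -0.0
```

Call:
play_rows:
  motion:
    - [0.05, 0.03, 0.3, 0, 4]
    - [0.05, 0.03, 0.58, 0, 4]
    - [0.05, 0.03, 0.58, 0, 4]
    - [0.05, 0.03, 0.58, 0, 4]

```text
clock: 6.4
position: [0.4802, 0.1935, 0.062]
ee_rot: [-0.0, 0.117, 0.993, 0.0]
contact_force: [0.6, -0.2, -0.1]
width: 0.0061
gripper_force: 59.7
```

```bash
python3 go.py 480.1 193 40 76.5; python3 rel.py 44 75;python3 go.py 480.1 193 40 76.5
```

```text
t 6.4 pos [480.2 193.5  62. ] yaw 76.51 tilt [-1.e-04  1.e-04 -1.e+00] w 6.1 F [ 0.6 -0.2 -0.1] g 59.7 q6 -1.09
   shift [-0.   -0.01  0.55] turn 0.0
side bar n 416 u med -4.0 w ends [-72.8  74. ] slope deg 0.0 z [44.6 74.6]
side blk top 59 u [-22.8 -18.  -15.9  -9.3   5.2] w [-27.7  30.9] [ 4 10 19  5  6  0  0  4  6  4  0  0  0  0  0  0]
top bar n 21 u med -2.7 w ends [-74.4  64. ] slope deg 0.85 z [47.2 74.3]
top blk top 4 u [-13.7   5.9  13.2  14.4  16.7] w [-27.8  23.4] [0 0 1 0 0 0 0 0 0 0 0 0 2 1 0 0]
t 6.5 pos [480.5 193.6  62.3] yaw 76.52 tilt [ 7.e-04  3.e-04 -1.e+00] w 6.3 F [-0.4 -0.2 -0.9] g 59.7 q6 -1.09
   shift [ 0.01 -0.02  0.56] turn 0.0
```

Call:
play_rows:
  motion:
    - [0, 0, 0.1, 0, 4]
    - [0, 0, 0.2, 0, 4]
    - [0, 0, 0.26, 0, 4]
    - [0, 0, 0.26, 0, 4]

```text
clock: 7.0
position: [0.4799, 0.1935, 0.0514]
ee_rot: [-0.0, 0.117, 0.993, -0.0]
contact_force: [0.3, -0.1, -1.2]
width: 0.0066
gripper_force: 59.7
```

Call:
play_rows:
  motion:
    - [0, 0, 0.1, 0, 4]
    - [0, 0, 0.2, 0, 4]
    - [0, 0, 0.26, 0, 4]
    - [0, 0, 0.26, 0, 4]

```text
clock: 7.5
position: [0.48, 0.1934, 0.041]
ee_rot: [-0.0, 0.117, 0.993, -0.0]
contact_force: [0.2, -0.2, -1.5]
width: 0.0061
gripper_force: 59.7
```

Call:
play_rows:
  motion:
    - [0, 0, 0.02, 0, 4]
    - [0, 0, 0.04, 0, 4]
    - [0, 0, 0.04, 0, 4]

```text
clock: 7.88
position: [0.4803, 0.1936, 0.0402]
ee_rot: [0.0, 0.117, 0.993, 0.0]
contact_force: [-0.5, -1.1, 2.9]
width: 0.0064
gripper_force: 60.3
```

```bash
python3 go.py 480.1 193 40 76.5; python3 rel.py 44 75
```

```text
t 7.88 pos [480.3 193.6  40.2] yaw 76.52 tilt [ 5.e-04  2.e-04 -1.e+00] w 6.4 F [-0.5 -1.1  2.9] g 60.3 q6 -1.09
   shift [ 0.   -0.01  0.  ] turn 0.0
side bar n 221 u med -4.3 w ends [-72.7  73.8] slope deg -0.18 z [44.4 72.5]
side blk top 75 u [-21.6 -17.5 -11.9  -4.5   0.2] w [-29.   31.1] [ 3 12 13  9  9  4 12 11  2  0  0  0  0  0  0  0]
top bar n 21 u med 2.2 w ends [24.3 55. ] slope deg -3.14 z [50.  59.1]
top blk top 6 u [-16.3  -9.6  10.8  14.4  16.4] w [-28.7  27.6] [0 0 2 0 0 0 0 0 0 0 0 1 1 2 0 0]
```

The bar touches the slot floor (vertical force rose from -1.5 to +2.9 N at TCP 40.2). Release and lift.

Call:
play_rows:
  motion:
    - [0, 0, 0, 0, 16]
    - [0, 0, 0, 0, 26]
    - [0, 0, 0, 0, 26]
    - [0, 0, 0, 0, 26]

```text
clock: 8.48
position: [0.4802, 0.1935, 0.0396]
ee_rot: [-0.0, 0.117, 0.993, 0.0]
contact_force: [0.2, -0.6, 0.6]
width: 0.0263
gripper_force: 0.0
```

Call:
play_rows:
  motion:
    - [0, 0, -0.3, 0, 26]
    - [0, 0, -1.2, 0, 26]
    - [0, 0, -2.4, 0, 26]
    - [0, -0.9, -3.6, 0, 26]
    - [0, -2.2, -3.8, 0, 40]

```text
clock: 9.1
position: [0.4623, 0.108, 0.1963]
ee_rot: [0.005, 0.116, 0.993, 0.001]
contact_force: [1.2, 0.0, -0.1]
width: 0.04
gripper_force: 0.0
```

```bash
python3 rel.py 42 75; python3 go.py 459.5 -260.2 150 29
```

```text
side bar n 252 u med -3.4 w ends [-72.1  73.7] slope deg 0.13 z [42.2 59. ]
side blk top 83 u [-22.2 -17.2  -9.3  -4.1  -0. ] w [-30.8  30.2] [ 3 16  7 13  3 10 17 12  2  0  0  0  0  0  0  0]
top bar n 85 u med 0.4 w ends [-9.1 72.5] slope deg -2.22 z [42.3 62. ]
top blk top 60 u [-16.  -10.7  -3.1  12.3  17.7] w [-8.7 29. ] [ 0  0  6  7  6  7  4  4  0  0  2  7 10  6  1  0]
t 9.2 pos [459.2 104.6 194.2] yaw 76.32 tilt [ 0.0034 -0.002  -1.    ] w 40.2 F [-0.1  0.5 -0.6] g 0.0 q6 -1.25
   shift [-2.16 -8.86  1.12] turn 4.73
```

The bar stands home and centred (top at about 57 mm, offset under 1 mm). Before choosing the grasp direction I determine which lens end is the front, averaging depth frames over the face profile.

```bash
python3 - <<'E'
from rig import manip
from h import *
np.set_printoptions(suppress=True,linewidth=200)
a=np.radians(-61); c,s=np.cos(a),np.sin(a); o=np.array([.4595,-.2602])
for n,N in(("side",24),("top",12)):
    F=[manip.get_image(n) for _ in range(N)]; d=dict(F[0]); Z=np.stack([f["range_z"] for f in F]); Z[Z<=0]=np.nan
    d["range_z"]=np.nan_to_num(np.nanmedian(Z,0)); d["img"]=np.mean([f["img"] for f in F],0); print(n,"depth sd",np.nanmedian(np.nanstd(Z,0))*1e3)
    np.savez(n+"_L.npz",**d)
    X=cloud(d); P=X[...,:2]-o; u=P@[c,s]*1e3; w=P@[-s,c]*1e3; z=X[...,2]*1e3; I=d["img"].mean(2)
    k=(abs(w)<30)&(abs(u)<32)&(z>25); r=np.hypot(w,z-55)
    for q in range(-24,26,2):
        g=k&(u>=q)&(u<q+2)&(r>23)
        if g.sum(): print(q,g.sum(),np.round(np.percentile(r[g],[10,50,90]),1),np.round(d["img"][g].mean(0)))
    v,uu=np.where(k); v0,v1,u0,u1=v.min(),v.max(),uu.min(),uu.max(); print(v0,u0)
    print("u map");
    for i in range(v0,v1+1): print(" ".join(f"{u[i,j]:4.0f}" if k[i,j] else "   ." for j in range(u0,u1+1)))
    print("I map");
    for i in range(v0,v1+1): print(" ".join(f"{I[i,j]:4.0f}" if k[i,j] else "   ." for j in range(u0,u1+1)))
E
```

```text
side depth sd 2.4873977
-20 1 [29.7 29.7 29.7] [194. 148.  92.]
-18 12 [25.1 27.9 28.3] [109.  82.  56.]
-16 15 [25.5 27.  34.2] [39. 31. 27.]
-14 13 [25.4 27.2 28.2] [32. 27. 26.]
-12 15 [26.  28.  33.9] [58. 46. 39.]
-10 11 [26.1 28.  29.5] [71. 63. 58.]
-8 21 [25.7 28.  32.1] [48. 40. 36.]
-6 16 [27.2 29.1 30. ] [29. 25. 25.]
-4 22 [25.9 27.7 29.4] [43. 36. 34.]
-2 17 [26.6 28.6 32.3] [35. 30. 28.]
0 19 [25.6 28.1 29.6] [39. 33. 31.]
2 28 [25.2 27.5 29.6] [30. 25. 24.]
4 14 [25.6 27.1 28.6] [37. 31. 27.]
6 18 [25.4 27.3 28.6] [36. 33. 32.]
8 19 [25.9 27.9 33. ] [41. 34. 31.]
10 24 [25.5 27.7 29.3] [61. 49. 39.]
12 69 [23.6 25.9 28.8] [46. 39. 33.]
14 23 [23.5 24.6 30.2] [97. 79. 61.]
16 15 [23.2 26.7 35.8] [73. 54. 39.]
18 7 [26.6 29.3 30.4] [121.  88.  54.]
20 21 [26.2 31.6 35.6] [88. 59. 37.]
22 10 [27.2 29.3 30.1] [107.  76.  47.]
263 279
u map
   .    .    .    .    .    .    .    .    .    .    .    .    .  -17  -17    .    .    .    .    .    .    .    .    .    .    .    .    .    .
   .    .    .    .    .    .    .    .    .  -17  -16  -14  -14  -13  -11  -12  -13  -14   
[... 12672 characters left out ...]
   38   29   32   43   85  102   60   43   41   39   43   60   82    .
   .    .    .    .   43   31   29   33   63   98   98   54   40   43   61   76   74   93
   .    .    .    .   50   38   28   26   46   89  104   58   39   39   49   53   57   78
   .    .    .    .    .   49   34   26   31   58   83   77   40   33   34   30   41    .
   .    .    .    .    .    .   48   33   30   32   53   61   36   32   38   46    .    .
   .    .    .    .    .  102   83   50   34   25   40   47   34   36   46    .    .    .
   .    .    .    .    .    .  102   70   40   28   38   48   46    .    .    .    .    .
   .    .    .    .    .    .    .  102   60   39    .    .    .    .    .    .    .    .
```

```bash
python3 - <<'E'
from h import *
np.set_printoptions(suppress=True,linewidth=200)
a=np.radians(-61); c,s=np.cos(a),np.sin(a); o=np.array([.4595,-.2602])
for n in("side","top"):
    d=np.load(n+"_L.npz"); X=cloud(d); I=d["img"]
    P=X[...,:2]-o; u=P@[c,s]*1e3; w=P@[-s,c]*1e3; z=X[...,2]*1e3; r=np.hypot(w,z-55)
    for lo,hi in((15,18),(-17,-13)):
        for r0,r1 in((0,12),(12,18),(18,22),(22,25)):
            k=(u>lo)&(u<hi)&(r>=r0)&(r<r1)&(z>30)
            if k.sum(): print(n,"work face",lo,r0,k.sum(),np.round(np.median(I[k],0),1),"u",round(np.median(u[k]),1))
# second lens in side at (386,258)
d=np.load("side_L.npz"); X=cloud(d); I=d["img"]; c2=X[262,386]; print("2nd",X[252:258,384:388].mean((0,1)))
m=X[250:256,382:390].reshape(-1,3).mean(0)[:2]
for n in("side","top"):
    d=np.load(n+"_L.npz"); X=cloud(d); I=d["img"]; k=(np.hypot(*(X[...,:2]-m).transpose(2,0,1))<.05)&(X[...,2]>.03)
    q=X[k]; cen=(np.percentile(q[:,:2],2,axis=0)+np.percentile(q[:,:2],98,axis=0))/2; R=np.hypot(*(X[...,:2]-cen).transpose(2,0,1))*1e3
    for r0,r1 in((0,8),(8,14),(14,18),(18,22),(22,26),(26,30),(30,34)):
        g=k&(R>=r0)&(R<r1); print(n,"second",r0,g.sum(),np.round(np.median(I[g],0),1),"z",round(1e3*np.median(X[g][:,2]),1))
E
```

```text
side work face 15 0 62 [16.2 15.2 16. ] u 16.4
side work face 15 12 77 [15.7 14.8 15.7] u 16.3
side work face 15 18 58 [15.3 14.6 15.6] u 16.4
side work face 15 22 21 [34.6 29.6 26.8] u 16.3
side work face -17 22 1 [71.1 55.4 44. ] u -14.3
top work face 15 18 5 [156.8 133.6 118. ] u 16.1
top work face 15 22 3 [170.7 149.8 136.9] u 15.8
top work face -17 0 9 [29.2 26.7 31.8] u -15.1
top work face -17 12 4 [31.3 29.7 31.4] u -13.8
top work face -17 18 7 [36.6 32.8 33.9] u -13.6
top work face -17 22 19 [56.7 42.8 38.2] u -15.7
2nd [ 0.68009042 -0.17201765  0.0379822 ]
side second 0 23 [38.9 36.7 53.5] z 38.2
side second 8 43 [38.8 36.5 54. ] z 37.8
side second 14 45 [38.  36.  52.5] z 36.7
side second 18 47 [54.2 47.7 50.5] z 35.5
side second 22 54 [55.6 49.6 47.2] z 36.4
side second 26 164 [32.2 29.2 28.9] z 37.7
side second 30 15 [72.  55.1 41.2] z 39.0
top second 0 18 [47.2 44.2 63.1] z 38.5
top second 8 29 [48.3 45.8 63.8] z 38.5
top second 14 33 [51.5 47.7 63. ] z 37.0
top second 18 39 [62.5 56.2 59.8] z 36.2
top second 22 47 [69.9 62.8 58.5] z 37.0
top second 26 69 [89.2 78.7 66.7] z 39.1
top second 30 8 [186.9 149.9 102.1] z 39.6
```

The face towards the side camera is flat, neutral black with a bright step ring, so it is the mount. The opposite face, towards 119°, is domed and bluish inside a rim, as on the second lens, so it is the front. The band profile (u from -8 to 3) agrees. I grasp with yaw 29° and end at -13.5°.

Call:
play_rows:
  motion:
    - [-0.3, -1.27, 0, 0.7, 85]
    - [-0.62, -2.54, 0, 1.4, 85]
    - [-0.92, -3.8, 0, 2.1, 85]
    - [-1.23, -5.06, 0, 2.8, 85]
    - [-1.55, -6.33, 0, 3.5, 85]

```text
clock: 11.62
position: [0.4608, -0.1544, 0.1918]
ee_rot: [0.0, 0.412, 0.911, 0.0]
contact_force: [0.3, 0.4, 0.5]
width: 0.0848
gripper_force: 0.0
```

```bash
python3 go.py 458.3 -258 130 29
```

```text
t 11.62 pos [ 460.8 -154.4  191.8] yaw 41.28 tilt [ 7.e-04  0.e+00 -1.e+00] w 84.8 F [0.3 0.4 0.5] g 0.0 q6 -1.19
   shift [-1.9  -1.76  1.55] turn 1.23
```

Call:
play_rows:
  motion:
    - [-0.9, -0.85, 0.3, 0.6, 85]
    - [-1.8, -1.65, 0.9, 1.23, 85]
    - [-1.9, -1.76, 1.55, 1.23, 85]
    - [-1.9, -1.76, 1.55, 1.23, 85]
    - [-1.9, -1.76, 1.55, 1.23, 85]

```text
clock: 12.25
position: [0.459, -0.2561, 0.1304]
ee_rot: [0.0, 0.506, 0.863, 0.0]
contact_force: [0.7, -0.6, 0.5]
width: 0.0851
gripper_force: 0.0
```

```bash
python3 go.py 458.3 -258 90 29; python3 - <<'E'
from rig import manip
from h import *
np.set_printoptions(suppress=True)
d=manip.get_image("side"); X=cloud(d); a=np.radians(119); c,s=np.cos(a),np.sin(a); P=X[...,:2]-[.4583,-.258]
u=P@[c,s]*1e3; w=P@[-s,c]*1e3; z=X[...,2]*1e3
for z0,z1 in((130,145),(145,165),(165,185)):
    k=(abs(u)<40)&(abs(w)<70)&(z>z0)&(z<z1); print(z0,k.sum(),"u",np.round(np.percentile(u[k],[3,50,97]),1),"w",np.round(np.percentile(w[k],[1,25,50,75,99]),1))
k=(abs(w)<40)&(abs(u)<25)&(z>58)&(z<95); print("lens w",np.round(np.percentile(w[k],[1,99]),1),"u",np.round(np.percentile(u[k],[1,99]),1),"ztop",np.percentile(z[k],99))
E
python3 go.py 458.3 -258 80 29
```

```text
t 12.25 pos [ 459.  -256.1  130.4] yaw 29.24 tilt [ 8.e-04 -1.e-04 -1.e+00] w 85.1 F [ 0.7 -0.6  0.5] g 0.0 q6 -1.15
   shift [-0.03 -0.04  1.01] turn 0.02
130 2 u [-7.  -1.1  4.9] w [-43.1 -21.5   0.9  23.4  45. ]
145 124 u [-11.4  -5.8  12.9] w [-56.4 -44.2 -42.7  48.7  55.9]
165 140 u [-10.6  -5.9  11.2] w [-56.  -44.5 -42.2  49.9  55.9]
lens w [-20.5  28.9] u [-21.4  14.3] ztop 83.2204483078504
t 12.3 pos [ 459.3 -256.   130.8] yaw 29.27 tilt [ 1.6e-03 -8.0e-04 -1.0e+00] w 84.7 F [-1.1 -0.1 -0.3] g 0.0 q6 -1.15
   shift [-0.03 -0.05  1.27] turn 0.03
```

Call:
play_rows:
  motion:
    - [-0.03, -0.05, 0.8, 0.03, 85]
    - [-0.03, -0.05, 1.6, 0.03, 85]
    - [-0.03, -0.05, 2.2, 0.03, 85]
    - [-0.03, -0.05, 2.41, 0.03, 85]
    - [-0.03, -0.05, 2.41, 0.03, 85]

```text
clock: 12.92
position: [0.458, -0.2582, 0.0339]
ee_rot: [0.0, 0.508, 0.861, 0.0]
contact_force: [0.4, -0.6, 0.8]
width: 0.0849
gripper_force: 0.0
```

```bash
python3 go.py 458.3 -258 34 29; python3 - <<'E'
from rig import manip
from h import *
np.set_printoptions(suppress=True)
for n in("side","top"):
    F=[manip.get_image(n) for _ in range(8)]; d=dict(F[0]); d["range_z"]=np.median([f["range_z"] for f in F],0)
    X=cloud(d); a=np.radians(119); c,s=np.cos(a),np.sin(a); P=X[...,:2]-[.4583,-.258]
    u=P@[c,s]*1e3; w=P@[-s,c]*1e3; z=X[...,2]*1e3
    for z0,z1 in((45,58),(58,75),(75,95)):
        k=(abs(u)<25)&(abs(w)<70)&(z>z0)&(z<z1); h=np.histogram(w[k],np.arange(-60,61,5))[0]; print(n,z0,h)
E
python3 go.py 458.3 -258 34 29
```

```text
t 12.93 pos [ 458.  -258.2   33.9] yaw 28.97 tilt [ 8.e-04 -5.e-04 -1.e+00] w 84.9 F [ 0.4 -0.6  0.8] g 0.0 q6 -1.15
   shift [ 0.    0.01 -0.  ] turn -0.0
side 45 [ 0  1  4 19  0  0  0  4  5 10  8 10  8  9 10  8 15 26  0  0  3  7  5  0]
side 58 [ 0  6  8 38  0  0  0  4 17 12 15 12 12 12 13 23 45 40  0  0  2 15 16 23]
side 75 [ 3  8 13 31  0  0  0  0  0 11 21 20 30 28 28 23  0  0  0  0  6 14 15 15]
top 45 [0 1 1 0 0 0 0 0 0 0 0 0 1 2 1 0 0 0 0 0 0 0 0 0]
top 58 [1 0 1 1 0 0 0 0 0 0 0 0 0 0 0 0 1 1 0 0 0 0 0 0]
top 75 [2 0 2 0 0 0 0 0 0 0 0 0 0 0 0 0 0 0 0 0 3 1 0 0]
t 13.72 pos [ 457.4 -258.3   33.2] yaw 28.92 tilt [-1.e-04  2.e-04 -1.e+00] w 85.1 F [0.  0.3 1.1] g 0.0 q6 -1.15
   shift [-0.    0.02 -0.02] turn -0.01
```

Call:
play_rows:
  motion:
    - [0, -0.025, 0, 0, 62]
    - [0, -0.025, 0, 0, 60]
    - [0, -0.025, 0, 0, 60]
    - [0, -0.025, 0, 0, 60]
    - [0, -0.025, 0, 0, 60]
  newtons: 40

```text
clock: 14.35
position: [0.4566, -0.2588, 0.0333]
ee_rot: [0.0, 0.508, 0.861, 0.0]
contact_force: [0.2, -0.3, 0.6]
width: 0.0604
gripper_force: 0.0
```

Call:
play_rows:
  motion:
    - [0, 0, 0, 0, 50]
    - [0, 0, 0, 0, 50]
    - [0, 0, 0, 0, 50]
    - [0, 0, 0, 0, 50]

```text
clock: 14.85
position: [0.4568, -0.2588, 0.0336]
ee_rot: [0.0, 0.508, 0.861, 0.0]
contact_force: [1.4, 1.9, 6.2]
width: 0.0533
gripper_force: 41.9
```

```bash
python3 go.py 458.3 -258 34 29
```

```text
t 14.85 pos [ 456.8 -258.8   33.6] yaw 28.91 tilt [ 7.e-04  0.e+00 -1.e+00] w 53.3 F [1.4 1.9 6.2] g 41.9 q6 -1.15
   shift [-0.    0.04 -0.01] turn -0.01
```

Call:
play_rows:
  motion:
    - [0, 0, 0, 0, 48]
    - [0, 0, -0.3, 0, 48]
    - [0, 0, -0.9, 0, 48]
    - [0, 0, -1.7, 0, 48]
    - [0, 0, -2.4, 0, 48]
  newtons: 60

```text
clock: 15.48
position: [0.4559, -0.2589, 0.1301]
ee_rot: [-0.0, 0.508, 0.861, -0.0]
contact_force: [-0.3, 0.4, -3.2]
width: 0.0533
gripper_force: 63.5
```

```bash
python3 go.py 480.4 192.9 130 -13.5
```

```text
t 15.47 pos [ 455.9 -258.9  130.1] yaw 28.92 tilt [-0.0011  0.     -1.    ] w 53.3 F [-0.3  0.4 -3.2] g 63.5 q6 -1.15
   shift [9.59 6.   0.  ] turn 4.24
```

Call:
play_rows:
  motion:
    - [0.9, 0.56, -0.1, 0.45, 48]
    - [1.95, 1.22, -0.2, 0.9, 48]
    - [3.0, 1.88, -0.2, 1.35, 48]
    - [4.05, 2.54, -0.2, 1.85, 48]
    - [5.1, 3.2, -0.2, 2.3, 48]

```text
clock: 16.1
position: [0.4693, -0.0171, 0.1373]
ee_rot: [-0.0, 0.671, 0.742, -0.0]
contact_force: [1.5, -0.2, -2.7]
width: 0.0528
gripper_force: 63.5
```

```bash
python3 go.py 480.4 192.9 130 -13.5
```

```text
t 16.1 pos [469.3 -17.1 137.3] yaw 5.76 tilt [-5.e-04 -5.e-04 -1.e+00] w 52.8 F [ 1.5 -0.2 -2.7] g 63.5 q6 -0.28
   shift [5.2  0.8  0.18] turn 1.93
```

Call:
play_rows:
  motion:
    - [1.05, 0.16, 0, 0.4, 48]
    - [2.1, 0.32, 0, 0.8, 48]
    - [3.1, 0.48, 0, 1.2, 48]
    - [4.1, 0.63, 0.1, 1.6, 48]
    - [4.8, 0.74, 0.2, 1.93, 48]

```text
clock: 16.73
position: [0.4791, 0.1769, 0.1291]
ee_rot: [0.0, 0.785, 0.62, -0.0]
contact_force: [0.3, -0.5, -2.3]
width: 0.0533
gripper_force: 63.5
```

```bash
python3 go.py 480.4 192.9 120 -13.5
```

```text
t 16.73 pos [479.1 176.9 129.1] yaw -13.42 tilt [-5.e-04 -5.e-04 -1.e+00] w 53.3 F [ 0.3 -0.5 -2.3] g 63.5 q6 0.45
   shift [ 0.4  -0.06  0.23] turn 0.01
```

Call:
play_rows:
  motion:
    - [0.2, -0.03, 0.3, 0, 48]
    - [0.42, -0.06, 0.6, 0, 48]
    - [0.42, -0.06, 0.76, 0, 48]
    - [0.42, -0.06, 0.76, 0, 48]
    - [0.42, -0.06, 0.76, 0, 48]

```text
clock: 17.35
position: [0.4814, 0.1919, 0.0991]
ee_rot: [0.0, 0.785, 0.62, 0.0]
contact_force: [-0.7, 0.3, -2.6]
width: 0.0533
gripper_force: 63.5
```

```bash
cat > fin.py <<'E'
from rig import manip
from h import *
np.set_printoptions(suppress=True,linewidth=160)
th=np.radians(76.5); c,s=np.cos(th),np.sin(th); o=np.array([.4804,.1929])
for n in("side","top"):
    F=[manip.get_image(n) for _ in range(12)]; d=dict(F[0]); d["range_z"]=np.median([f["range_z"] for f in F],0); np.savez(n+"_f.npz",**d)
    X=cloud(d); P=X[...,:2]-o; u=P@[c,s]*1e3; w=P@[-s,c]*1e3; z=X[...,2]*1e3; I=d["img"].mean(2)
    k=(abs(w)<24)&(abs(u)<26)&(z>85)&(z<150)
    print(n,"lens",k.sum(),"u",np.round(np.percentile(u[k],[1,10,25,50,75,90,99]),1),"w",np.round(np.percentile(w[k],[1,99]),1),"z",np.round(np.percentile(z[k],[1,99]),1))
    f=k&(abs(u+17)<5)   # rear face plane
    if f.sum()>30:
        A=np.c_[w[f],z[f]-120,np.ones(f.sum())]; p,*_=np.linalg.lstsq(A,u[f],rcond=None); r=u[f]-A@p; g=abs(r)<1.2; p,*_=np.linalg.lstsq(A[g],u[f][g],rcond=None)
        print("  rear plane n",g.sum(),"u0",round(p[2],1),"yaw/pitch deg",np.round(np.degrees(np.arctan(p[:2])),2))
    dk=f&(I<22)
    if dk.sum()>20:
        vv,uu=np.where(dk); print("  dark disc centre w,z",round(np.median(w[dk]),1),round(np.median(z[dk]),1),"mid-range",np.round([(np.percentile(w[dk],1)+np.percentile(w[dk],99))/2,(np.percentile(z[dk],1)+np.percentile(z[dk],99))/2],1))
    b=(abs(w)<90)&(abs(u)<15)&(z>43)&(z<62)&(I>60); print("  bar n",b.sum(),"u",np.round(np.median(u[b]),1),"w",np.round(np.percentile(w[b],[1,99]),1),"ztop",np.round(np.percentile(z[b],98),1))
    k=(abs(u-150)<15)&(abs(w)<30)&(z>95)&(z<145); print("  cam front",k.sum(),np.round(np.percentile(u[k],[5,50]),1) if k.sum() else "")
d=np.load("side_f.npz"); b=d["img"][110:260,235:345,::-1]; cv2.imwrite("pics/f.png",cv2.resize(b,(440,600),interpolation=2))
E
python3 go.py 480.3 193.8 98.6 -13.5;python3 fin.py; python3 go.py 480.3 193.8 98.6 -13.5
```

```text
t 17.35 pos [481.4 191.9  99.1] yaw -13.43 tilt [ 4.e-04 -1.e-04 -1.e+00] w 53.3 F [-0.7  0.3 -2.6] g 63.5 q6 0.48
   shift [ 0.04 -0.04  0.01] turn 0.01
side lens 292 u [-21.8 -20.5 -19.9 -18.6 -14.6   0.5  12.3] w [-22.9  21.5] z [ 95.1 147.2]
  rear plane n 112 u0 -19.1 yaw/pitch deg [-0.94  2.33]
  dark disc centre w,z 0.0 121.8 mid-range [  0.1 123.2]
  bar n 239 u -3.6 w [-72.5  74.2] ztop 56.8
  cam front 55 [150.2 155.9]
top lens 10 u [-18.7 -18.6 -18.4 -18.4 -18.3 -18.2 -18.2] w [-22.9   0.1] z [101.9 123.7]
  bar n 51 u 0.4 w [-75.7  72.5] ztop 57.6
  cam front 31 [151.8 158.2]
t 18.55 pos [481.1 192.6  98.9] yaw -13.38 tilt [ 0.e+00  1.e-04 -1.e+00] w 52.9 F [ 0.   0.6 -2.2] g 63.5 q6 0.48
   shift [ 0.03 -0.03  0.01] turn 0.01
```

View pics/f.png

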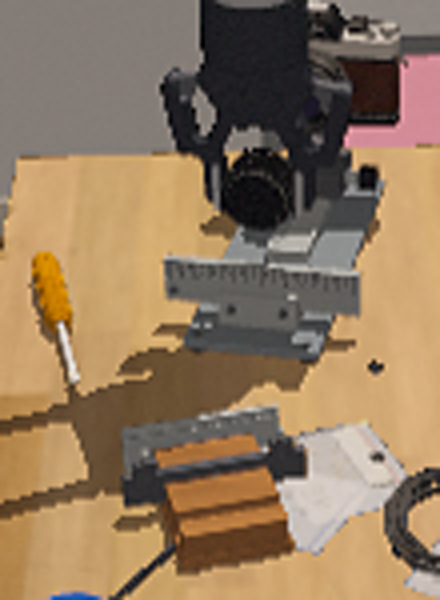

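The lens is held over the scale with its mount face (240,190 in the crop) to the side camera and its front to the bench camera. I check the height and tilt the same way against the lens in the cradle.

```bash
cat > chk.py <<'E'
from h import *
from rig import manip
import sys
def run(d,o,ang,h,f0,lab):
    th=np.radians(ang); c,s=np.cos(th),np.sin(th); X=cloud(d); P=X[...,:2]-o; u=P@[c,s]*1e3; w=P@[-s,c]*1e3; z=X[...,2]*1e3-h; I=np.asarray(d["img"],float).mean(2)
    p=np.array([0,0,f0]); r=np.hypot(w,z)
    for _ in range(5):
        g=(r<20)&(abs(u-(p[0]*w+p[1]*z+p[2]))<2.5)&(I<24); p,*_=np.linalg.lstsq(np.c_[w[g],z[g],np.ones(g.sum())],u[g],rcond=None)
    # full dark disc on that plane
    g=(r<30)&(abs(u-(p[0]*w+p[1]*z+p[2]))<2.0)&(I<24)
    m=np.uint8(g); n,L,S,C=cv2.connectedComponentsWithStats(m,connectivity=4); i=1+S[1:,4].argmax(); k=L==i
    print(lab,"n",k.sum(),"u0",round(p[2],1),"yaw,pitch",np.round(np.degrees(np.arctan(p[:2])),2),"disc mean w,z",np.round([w[k].mean(),z[k].mean()],1),"ext w",np.round(np.percentile(w[k],[2,98]),1),"ext z",np.round(np.percentile(z[k],[2,98]),1))
run(np.load("side_L.npz"),np.array([.4595,-.2602]),119,55,-16.5,"cradle")
F=[manip.get_image("side") for _ in range(24)]; d=dict(F[0]); d["range_z"]=np.median([f["range_z"] for f in F],0); d["img"]=np.mean([f["img"] for f in F],0)
run(d,np.array([.4804,.1929]),76.5,120,-19.5,"now")
s=manip.get_state(); print(s["position"],s["clock"])
E
python3 chk.py; python3 go.py 480.3 193.8 98.6 -13.5
```

```text
cradle n 187 u0 -16.4 yaw,pitch [-0.09  0.08] disc mean w,z [2.9 0.1] ext w [-17.1  21. ] ext z [-18.1  18. ]
now n 142 u0 -19.8 yaw,pitch [-0.35 -0.29] disc mean w,z [-0.  -0.4] ext w [-18.2  18.2] ext z [-20.1  18.6]
[0.48112148 0.19256358 0.09890876] 19.75
t 19.75 pos [481.1 192.6  98.9] yaw -13.38 tilt [ 0.e+00  1.e-04 -1.e+00] w 53.1 F [-0.5  0.  -2.6] g 63.5 q6 0.48
   shift [ 0.03 -0.03  0.01] turn 0.01
```

Call:
play_rows:
  motion:
    - [0.03, -0.01, 0, 0.01, 48]
    - [0.03, -0.01, 0, 0.01, 48]
    - [0.03, -0.01, 0, 0.01, 48]
    - [0.03, -0.01, 0, 0.01, 48]
    - [0.03, -0.01, 0, 0.01, 48]

```text
clock: 20.38
position: [0.481, 0.1938, 0.0989]
ee_rot: [-0.0, 0.785, 0.619, 0.0]
contact_force: [0.3, -0.2, -2.8]
width: 0.0529
gripper_force: 63.5
```

Call:
play_rows:
  motion:
    - [0, 0, 0, 0, 48]
    - [0, 0, 0, 0, 48]
    - [0, 0, 0, 0, 48]
    - [0, 0, 0, 0, 48]
    - [0, 0, 0, 0, 48]

```text
clock: 21.0
position: [0.481, 0.1938, 0.0989]
ee_rot: [-0.0, 0.785, 0.619, 0.0]
contact_force: [0.0, -0.6, -2.3]
width: 0.0531
gripper_force: 63.5
```

```bash
sed -i '/np.load("side_L/d' chk.py; python3 chk.py; python3 - <<'E'
from rig import manip
import numpy as np
s=manip.get_state(); print(np.abs(s["qd"]).max(),s["position"],s["width"]); print(manip.sign_off())
E
```

```text
now n 141 u0 -18.5 yaw,pitch [-0.09 -0.48] disc mean w,z [0.7 0.3] ext w [-17.9  18.4] ext z [-18.2  18.1]
[0.48102215 0.19379847 0.09891411] 22.2
0.0012943614039354605 [0.48102215 0.19379847 0.09891411] 0.05301741002709304
the job is handed in; nothing more can be done
None
```

The job is handed in at 22.2 s of the 64 s allowed: the scale bar is released fully home in the slot, centred to about 1 mm, and the lens is held still above it at about 120 mm, within 0.5° of level, with its front to the bench camera.

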